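# Finish the crosswise drying stack of wooden paperweights

### The job

The rinsed wooden paperweight bars go from the sloping stand onto the half-built drying stack in the tray: first lay one beside the single bar of the middle layer, then two side by side across them as the top layer, in line with the posts like the bars below. While you still hold each bar in its place, nudge its end gently against its post until you feel it touch, then let go; set the bars down rather than dropping them, never press hard, and do not shift the bars already laid or anything else on the table.

Things in the scene. Friction and masses are not known exactly. Their poses are not given: they have to be found in the camera images.
- bar0: one of three identical loose plain dark wooden bars, 160 x 24 x 14 mm (own x, y, z), about 60 g, lying side by side on the sloping stand with their length up and down the slope, lower ends at the ledge. Any bar may go to any place. Origin: centre of the underside (the face on the slope); x along the bar (uphill), y across, z out of its upper face
- bar1: one of three identical loose plain dark wooden bars, 160 x 24 x 14 mm (own x, y, z), about 60 g, lying side by side on the sloping stand with their length up and down the slope, lower ends at the ledge. Any bar may go to any place. Origin: centre of the underside (the face on the slope); x along the bar (uphill), y across, z out of its upper face
- bar2: one of three identical loose plain dark wooden bars, 160 x 24 x 14 mm (own x, y, z), about 60 g, lying side by side on the sloping stand with their length up and down the slope, lower ends at the ledge. Any bar may go to any place. Origin: centre of the underside (the face on the slope); x along the bar (uphill), y across, z out of its upper face
- laid0: loose bar of the same kind and size already laid in the bottom layer on the tray, along the tray's x at tray y = -36 mm. Origin: centre of its underside
- laid1: the same, bottom layer, along the tray's x at tray y = +36 mm
- laid2: the same, the only bar yet in the middle layer, across the bottom two, along the tray's y at tray x = -36 mm. Origin: centre of its underside, x along the bar
- tray: fixed light wooden tray, 180 x 180 x 12 mm. Origin: on the table under the stack's middle; x roughly away from the robot, y left. Four upright posts, 26 mm wide, 12 thick, tops 64 mm above the table: two on the +x edge at y = -36 and 36 mm, inner faces at x = 80 mm; two on the +y edge at x = -36 and 36 mm, inner faces at y = 80 mm. Each bar ends against its post
- stand: fixed plywood draining stand, 230 mm wide: a plane 182 mm long rising at 25 degrees along its own +x (away from the robot), with a ledge 8 mm high at the lower end. Origin: on the table under the middle of the plane, which passes 60 mm above it. Bars lie at about y = -66, 0 and 66 mm
- place_middle (a point): where the underside centre of the missing middle-layer bar belongs (tray x = +36, y = 0, z = 26 mm); the bar runs along the point's y, its +y end against the +y post at tray x = +36 mm. Axes as the tray's
- place_top0 (a point): where the underside centre of one top-layer bar belongs (tray x = 0, y = -36, z = 40 mm); the bar runs along the point's x, its +x end against the +x post at tray y = -36 mm. Axes as the tray's
- place_top1 (a point): the same for the other top-layer bar (tray y = +36 mm)
- ink_bottle: bystander: black ink bottle, 48 mm across, 100 mm tall, between stand and tray. Origin: centre of its base
- ink_dish: bystander: white bowl, 68 mm across, 26 mm high. Origin: centre of its base
- brush: bystander: slim writing brush, 240 mm, lying crosswise behind stand and tray. Origin: under its middle
- water_cup: bystander: blue cup, 74 mm across, 85 mm high, on the left. Origin: centre of its base
- seal: bystander: standing square marble seal, 26 x 26 x 55 mm, between stand and tray. Origin: centre of its base
- ink_stone: bystander: dark ink stone, 120 x 85 x 20 mm, on the right. Origin: centre of its base
There are look-alikes about, which are no part of the job. What is shaped like the bar0 but turquoise is not meant.

How it is judged:
By the outcome, as a careful person would: the job done as asked, in the order asked, and still so for the second after the job is handed in, with the robot touching nothing.
It also fails if it takes over 72 s, if anything falls off the work surface, if the arm or the gripper's body presses on something with over 40 N, if the wrist force passes 120 N, or if a joint passes its speed limit or range.

### The arm

A 6-joint arm with a two-finger parallel gripper is mounted at the origin on the work surface. World frame = base frame: x ahead of the robot, y to its left, z up, the work surface at z = 0. Lengths are in m, angles in rad, forces in N, time in s.
With the tool pointing down it reaches from about 0.35 to 0.85 m from the base axis. Payload 8.1 kg.
Tool frame: the origin (TCP) lies at the centre of the arm's flange, where the gripper is bolted on; the fingertips stand 186 mm ahead of it and the grasp point (between the pads) lies 167 mm ahead of it; z points along the fingers, y is the line along which they close (so a half turn about z gives the same grasp; the last joint's range is limited). The gripper opens to 93 mm and grips with 3 to 60 N. Pads are 15 mm wide; open, the fingers measure 128 mm over their backs; the gripper's body (75 mm by 188 mm) begins 65 mm behind the grasp point.
Start: joints at [-1.244, 0.13, 1.488, -0, 1.523, -0.085], TCP at [0.24, -0.55, 0.405] pointing down, gripper open.
Joint ranges: [-2.96, 2.96], [-0.89, 2.26], [0.02, 2.5], [-1.34, 4.48], [0, 2.73], [-2.66, 2.66]. Speed limits (rad/s): [2.39, 2.39, 2.79, 3.14, 3.14, 3.14].

### API

Orientations are given as a 3x3 rotation matrix whose columns are the frame's x, y, z axes.
In Python, from station import env gives the robot as it stands.
- The arm moves only by the tool apply_moves, never from a script. Its argument "increments" is a list of rows, each a list of 4 numbers: the shift along the tool's x, y, z in mm, then the turn about the tool's z in rad. A call has 1 to 20 rows; each row is the pose to reach, as a shift and turn from the pose commanded when the call began, along the tool's axes at that moment; what a row does not reach only later rows make up. A row lasts 1/8 s, in which the tool goes at most 62.5 mm and 10.7 degrees, less where a joint would pass 70% of its speed; a pose out of reach is approached as far as the arm can. A call with a gripper value outside its range is refused whole. "jaw" is the finger opening in mm, from 0 to 93, set as the call begins (left out, the last holds). The fingers move at their own pace and stop on an object; "force" is the grip in N (left out, the last holds). Time passes only in rows, so rows that repeat a pose let the fingers close. It gives the time, the measured TCP pose, the force, the opening and the grip force at its end, in the units of the state.
- env.get_obs(): the state, without advancing time (a new reading comes with each control period).
- env.camera(name): name is "side" or "top" or "wrist"; returns the picture (400x640x3 uint8, red, green, blue); there is no depth.
- env.camera_model(name): a dict with "camera_matrix" (3x3 intrinsics, pixels), "world_to_cam" (4x4, takes a point from world to camera coordinates). Camera axes: x right, y down, z forward; pixel columns grow to the right and rows downward; lengths in m; the calibration is good to about 2 mm. A picture is of the moment at which its call begins: read the wrist's pose just before it. camera_model takes no time and is no camera call; for the wrist camera it gives the pose at the moment of the call.
- env.sign_off(): hands the job in; it is judged then, once.
The state is a dict: "time": time; "q": joint angles; "joint_velocities": joint speeds; "tau": joint torques, N m; "position": TCP position; "orientation": TCP orientation; "contact_force": force on the tool from outside, world axes, zero at the start; "torque": the same for the moment, N m; "gripper_width": finger opening in m; "finger_force": force on a finger pad.
Only numpy, scipy, OpenCV 4.12 (cv2) and the standard library are available. Lean on these libraries where they do the work, as an engineer would, in place of code of your own. Each camera call takes 0.05 s, during which the arm holds its last target. There are 200 camera calls.

## Working session

There is one attempt and no reset: what is moved stays moved. The work goes in short steps, Python scripts to look and compute and a tool call to move; the robot and the scene stay as the last step left them, time stands still between calls to the robot, and variables do not carry over. Pictures are saved under pics/ and viewed, at most 10 in all, crops included, and the job is handed in when it is done.

Besides the shell and the picture viewer there is one more tool, called after ">>>" as a command line: name --pt "numbers of a row" for each row, then --argument value for the rest. apply_moves: Moves the arm, as the interface text tells. Its arguments: {"type":"object","properties":{"increments":{"type":"array","items":{"type":"array","items":{"type":"number"}}},"jaw":{"type":"number"},"force":{"type":"number"}},"required":["increments"]}

```bash
mkdir -p pics; ls; python3 - <<'E'
from station import env
import cv2,numpy as np
o=env.get_obs(); print(o['time'],o['position'],o['orientation'],o['gripper_width'],o['contact_force'])
for n in ('side','top'):
    cv2.imwrite(f'pics/{n}0.png',env.camera(n)[:,:,::-1]); m=env.camera_model(n); print(n,m['camera_matrix'],m['world_to_cam'])
E
```

```text
pics
0.0 [ 0.24008601 -0.54961133  0.40368594] [[ 9.16424239e-01  4.00207775e-01 -5.93358989e-04]
 [ 4.00208183e-01 -9.16422572e-01  1.75463952e-03]
 [ 1.58452809e-04 -1.84546131e-03 -9.99998285e-01]] 0.09317275168541637 [-0.04490996  0.12573111  0.04759849]
side [[367.50394815   0.         324.33954919]
 [  0.         367.50394815 204.7819116 ]
 [  0.           0.           1.        ]] [[-0.77779832 -0.62847385 -0.00709887  0.40655608]
 [-0.30050083  0.38177205 -0.87404196  0.2513271 ]
 [ 0.55202267 -0.67769515 -0.48579857  0.82888773]
 [ 0.          0.          0.          1.        ]]
top [[372.06031029   0.         316.49277409]
 [  0.         372.06031029 197.65148104]
 [  0.           0.           1.        ]] [[-1.84424621e-02 -9.99825601e-01 -2.94003189e-03 -2.12473887e-02]
 [-9.77993977e-01  1.86508017e-02 -2.07797809e-01  5.80344216e-01]
 [ 2.07816403e-01 -9.56969733e-04 -9.78167382e-01  1.35802035e+00]
 [ 0.00000000e+00  0.00000000e+00  0.00000000e+00  1.00000000e+00]]
```

View pics/top0.png

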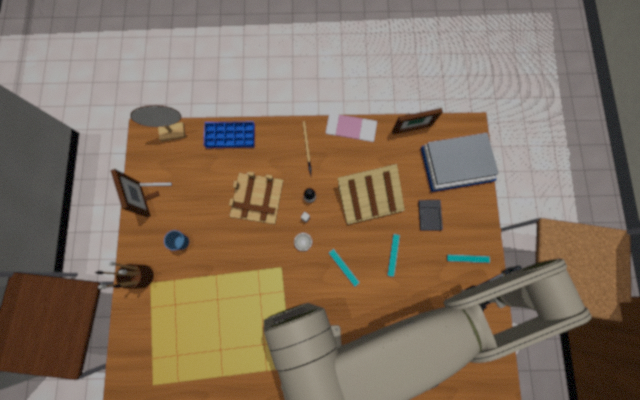

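View pics/side0.png

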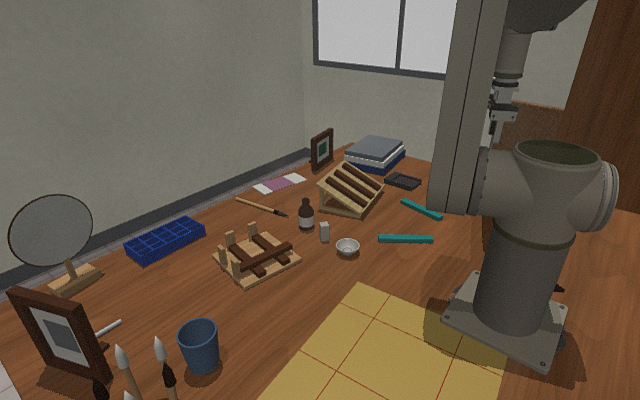

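The top view shows the tray at about (257,197) and the stand at about (370,194), with three dark bars at about (353,200), (371,194) and (391,189). The seal is at (305,217), the bottle at (309,195), the dish at (303,241) and the turquoise look-alikes at (344,267), (394,255) and (468,259). The side view agrees: dark bars on the stand at (350,183), and turquoise bars flat on the table at (405,239) and (420,209). The dark bars on the stand are the ones meant.

```bash
cat > h.py <<'E'
import numpy as np, cv2
from station import env
def ray(m,uv,z):
    K=m['camera_matrix'];T=np.array(m['world_to_cam']);R=T[:3,:3];c=-R.T@T[:3,3]
    d=R.T@np.linalg.inv(K)@np.array([uv[0],uv[1],1.]);return c+d*(z-c[2])/d[2]
def proj(m,p):
    T=np.array(m['world_to_cam']);q=m['camera_matrix']@(T[:3,:3]@np.asarray(p)+T[:3,3]);return q[:2]/q[2]
def totool(p,o=None):
    o=o or env.get_obs();return np.array(o['orientation']).T@(np.asarray(p)-o['position'])*1000
E
python3 - <<'E'
from h import *
np.set_printoptions(precision=4,suppress=True)
m=env.camera_model('top')
for n,uv,z in [('traybl',(231,218),.012),('traybr',(275,221),.012),('tray tr',(283,178),.012),('tray c',(257,197),.04),('bar0',(353,200),.07),('bar1',(371,194),.07),('bar2',(391,189),.07),('bottle',(309,195),.1),('seal',(305,217),.055)]:
    print(n,ray(m,uv,z))
o=env.get_obs();mw=env.camera_model('wrist');T=mw['world_to_cam']
R=np.array(o['orientation']);c=-T[:3,:3].T@T[:3,3]
print('wrist K',mw['camera_matrix'],'cam in tool',R.T@(c-o['position']),'cam axes in tool\n',R.T@T[:3,:3].T)
b=ray(m,(371,194),.07);print('stand in tool',totool(b))
im=env.camera('top')[:,:,::-1]
cv2.imwrite('pics/crop0.png',cv2.resize(im[150:250,215:415],None,fx=4,fy=4,interpolation=cv2.INTER_CUBIC))
E
```

```text
traybl [0.5154 0.3032 0.012 ]
traybr [0.5003 0.1312 0.012 ]
tray tr [0.673  0.1001 0.012 ]
tray c [0.5913 0.1983 0.04  ]
bar0 [ 0.5662 -0.17    0.07  ]
bar1 [ 0.5881 -0.2392  0.07  ]
bar2 [ 0.6062 -0.3162  0.07  ]
bottle [ 0.5821 -0.0045  0.1   ]
seal [0.507  0.0128 0.055 ]
wrist K [[303.1551   0.     319.0559]
 [  0.     303.1551 197.984 ]
 [  0.       0.       1.    ]] cam in tool [0.0751 0.0002 0.0198] cam axes in tool
 [[ 0.001  -0.9626 -0.271 ]
 [ 1.      0.0015 -0.0016]
 [ 0.002  -0.271   0.9626]]
stand in tool [ 443.1297 -144.672   334.1231]
```

View pics/crop0.png

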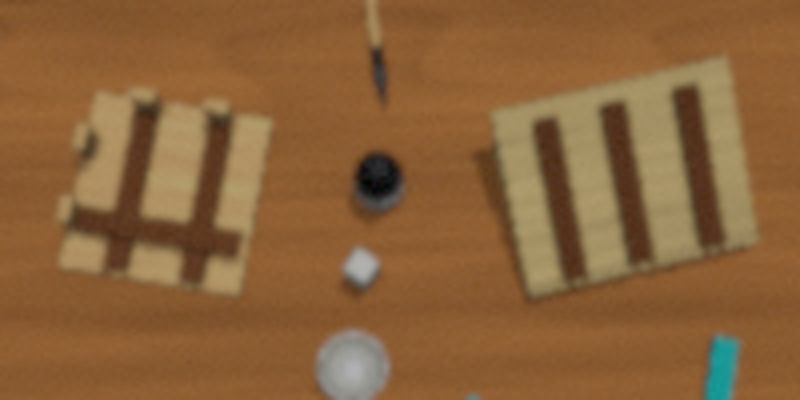

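The enlarged crop confirms it: three dark wooden bars on the plywood stand at (560,200), (625,183) and (697,165). The tray with its posts and three laid bars is at left, (165,195). I'll move the wrist camera over the stand.

>>> apply_moves --pt "45 -15 0 0.02" --pt "100 -33 0 0.06" --pt "155 -51 0 0.1" --pt "210 -69 0 0.14" --pt "265 -87 0 0.18" --pt "320 -105 0 0.185" --pt "375 -123 0 0.185" --pt "420 -138 0 0.185" --pt "443 -145 0 0.185" --pt "443 -145 0 0.185" --pt "443 -145 0 0.185" --jaw 50 --force 8

```text
time: 1.52
position: [0.5875, -0.2405, 0.4045]
orientation: [[0.975, 0.224, -0.001], [0.224, -0.975, -0.0], [-0.001, 0.0, -1.0]]
contact_force: [-1.1, 0.2, 0.2]
gripper_width: 0.0501
finger_force: 0.0
```

```bash
python3 - <<'E'
from h import *
o=env.get_obs();print(o['time'],o['position'],np.array(o['orientation'])[:,0],o['gripper_width'])
m=env.camera_model('wrist');im=env.camera('wrist');cv2.imwrite('pics/w1.png',im[:,:,::-1]);np.savez('w1.npz',im=im,K=m['camera_matrix'],T=m['world_to_cam'])
E
```

```text
1.525 [ 0.5875041  -0.24051694  0.40448402] [ 9.74542677e-01  2.24200484e-01 -8.45275084e-04] 0.05008270116456438
```

View pics/w1.png

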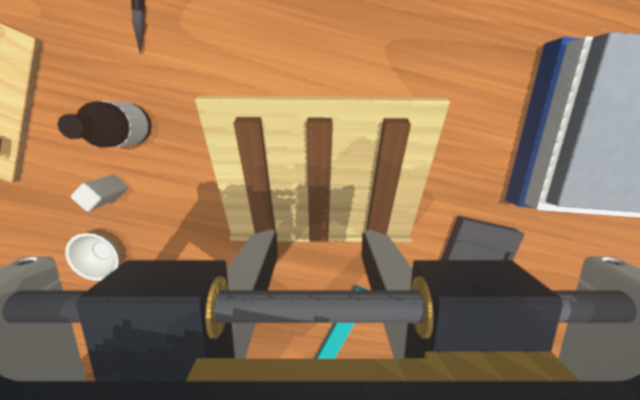

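The wrist view shows the three bars on the stand, with upper ends at about (248,120), (320,119) and (395,121). The stand's top corners are at (196,98) and (449,98).

```bash
python3 - <<'E'
from h import *
np.set_printoptions(precision=4,suppress=True)
d=np.load('w1.npz');im=d['im'];m=dict(camera_matrix=d['K'],world_to_cam=d['T'])
a=np.radians(25);s_,c_=np.sin(a),np.cos(a)
zt=.060+.091*s_
L=ray(m,(196,98),zt);Rr=ray(m,(449,98),zt);print('width',np.linalg.norm(L-Rr))
yv=(L-Rr);yaw=np.arctan2(-yv[0],yv[1]);print('yaw',yaw)
ex=np.array([np.cos(yaw),np.sin(yaw),0]);ey=np.array([-np.sin(yaw),np.cos(yaw),0])
org=(L+Rr)/2-.091*c_*ex;org[2]=0;print('stand',org)
u=ex*c_+np.array([0,0,s_]);n=-ex*s_+np.array([0,0,c_]);p0=org+[0,0,.06]
def onplane(uv,h):
    T=m['world_to_cam'];R=T[:3,:3];c=-R.T@T[:3,3];dd=R.T@np.linalg.inv(m['camera_matrix'])@[uv[0],uv[1],1.]
    p=c+dd*(n@(p0+n*h-c))/(n@dd);q=p-p0;return np.array([q@u,q@ey])*1000
for uv in [(230,241),(411,241)]: print('low corner',onplane(uv,0))
hsv=cv2.cvtColor(im,cv2.COLOR_RGB2HSV);mask=((im.max(2)<150)&(hsv[...,1]>70)&(hsv[...,0]<15)).astype(np.uint8)
mask[:,:]*=1;mask[:105]=0;mask[238:]=0;mask[:,:225]=0;mask[:,420:]=0
nn,lab,st,ce=cv2.connectedComponentsWithStats(mask)
for i in range(1,nn):
    if st[i,4]>800:
        top=[]
        for v in (135,150,165,180):
            us=np.where(lab[v]==i)[0]
            top.append([onplane((us.min(),v),.014)[1],onplane((us.max()+1,v),.014)[1],onplane((us.min(),v),.014)[0]])
        print(st[i],np.array(top))
        vs=np.where((lab==i).sum(1)>8)[0].min();print('upper end s',onplane((ce[i][0],vs),.014))
np.savez('stand.npz',org=org,yaw=yaw)
E
```

```text
width 0.22705308683870853
yaw 0.2269792597214418
stand [ 0.593  -0.2422  0.    ]
low corner [-102.3069  120.2264]
low corner [-102.018  -117.5564]
[ 235  118   39  115 2514] [[79.021  55.8537 61.5673]
 [79.0041 56.8893 45.4192]
 [78.9859 57.007  28.0106]
 [80.006  56.0947  9.1872]]
upper end s [78.5129 60.291 ]
[ 307  119   24  119 2429] [[13.2443 -8.0514 61.5826]
 [13.64   -7.495  45.4415]
 [14.0667 -7.8933 28.0402]
 [13.4891 -7.2854  9.2259]]
upper end s [77.5607  3.4168]
[ 367  119   43  116 2509] [[-56.1759 -79.3017  61.5989]
 [-55.5073 -78.5422  45.4651]
 [-55.7839 -78.7206  28.0721]
 [-55.045  -77.8758   9.2658]]
upper end s [ 76.6053 -57.9706]
```

The bars are at stand y of about 67.5, 3 and -67, and the stand yaw is 0.227. Next a clean look at the tray before the first grasp.

>>> apply_moves --pt "10 -43 0 0.05" --pt "24 -100 0 0.1" --pt "38 -157 0 0.2" --pt "52 -214 0 0.3" --pt "65 -270 0 0.37" --pt "79 -327 0 0.37" --pt "92 -384 0 0.37" --pt "100 -415 0 0.37" --pt "103 -428 0 0.37" --pt "103 -428 0 0.37" --pt "103 -428 0 0.37"

```text
time: 2.95
position: [0.5925, 0.1988, 0.4048]
orientation: [[0.99, -0.145, 0.0], [-0.145, -0.99, -0.001], [0.0, 0.001, -1.0]]
contact_force: [-0.3, -0.3, 1.0]
gripper_width: 0.05
finger_force: 0.0
```

```bash
python3 - <<'E'
from h import *
o=env.get_obs();print(o['time'],o['position'],np.array(o['orientation'])[:,0],o['joint_velocities'])
m=env.camera_model('wrist');im=env.camera('wrist');np.savez('w2.npz',im=im,K=m['camera_matrix'],T=m['world_to_cam'])
cv2.imwrite('pics/w2.png',cv2.resize(im[40:300,150:500,::-1],None,fx=2.2,fy=2.2,interpolation=cv2.INTER_CUBIC))
E
```

```text
2.95 [0.59252369 0.19880037 0.40476684] [ 9.89501152e-01 -1.44524948e-01  9.51693875e-05] [-0.00200228 -0.00172953  0.00243966  0.00093721 -0.00308386  0.00412633]
```

View pics/w2.png

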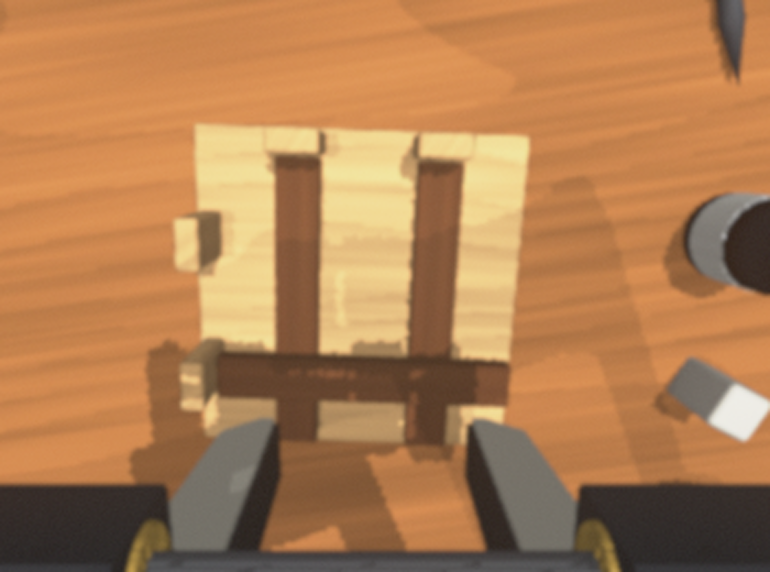

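The wrist view (crop of scale 2.2) shows the tray's far corners at crop (195,125) and (528,136). The two post tops on the left are at (187,243) and (192,385), and laid2's near edge runs from (218,400) to (507,405). I'll fit the tray pose from these points.

```bash
python3 - <<'E'
from h import *
from scipy.optimize import least_squares
np.set_printoptions(precision=4,suppress=True)
d=np.load('w2.npz');m=dict(camera_matrix=d['K'],world_to_cam=d['T'])
P=[((195,125),(90,90,12)),((528,136),(90,-90,12)),((175,217),(49,92,64)),((200,271),(23,80,64)),((178,270),(23,92,64)),((183,410),(-49,92,64)),((202,408),(-49,80,64)),((265,128),(92,49,64)),((322,130),(92,23,64)),((419,133),(92,-23,64)),((473,137),(92,-49,64)),((320,155),(80,23,64)),((420,157),(80,-23,64)),((507,405),(-48,-80,40)),((508,361),(-24,-80,40))]
Q=np.array([ray(m,(150+u/2.2,40+v/2.2),t[2]/1e3)[:2] for (u,v),t in P]);A=np.array([t[:2] for _,t in P])/1e3
def f(x):
    c,s=np.cos(x[2]),np.sin(x[2]);return (A@np.array([[c,s],[-s,c]])+x[:2]-Q)
r=least_squares(lambda x:f(x).ravel()*1e3,[.59,.2,-.14],loss='soft_l1',x_scale=[.01,.01,.05]);x=r.x
print(x);R2=np.array([[np.cos(x[2]),-np.sin(x[2])],[np.sin(x[2]),np.cos(x[2])]])
print(np.round((f(x)*1e3)@R2,1))
for (u,v),z in [((276,300),.026),((320,300),.026),((414,300),.026),((458,300),.026),((218,400),.04),((507,405),.04)]:
    print((R2.T@(ray(m,(150+u/2.2,40+v/2.2),z)[:2]-x[:2]))*1e3)
np.savez('tray.npz',x=x)
E
```

```text
[ 0.5898  0.2036 -0.1828]
[[-2.6 -3.3]
 [-3.9 -6. ]
 [ 0.2  1. ]
 [-0.4  0.1]
 [-0.5  1.4]
 [-0.   1.1]
 [-1.5 -1.1]
 [ 1.4  0.9]
 [ 1.3  1. ]
 [ 0.9 -0.6]
 [ 1.6 -1.7]
 [ 0.3  0.2]
 [-0.6  0.5]
 [ 0.6  0.7]
 [-0.7 -1.1]]
[ 2.4521 48.4104]
[ 3.3935 24.2956]
[  5.4045 -27.2112]
[  6.3456 -51.3156]
[-51.8762  78.3503]
[-48.5698 -80.6981]
```

```bash
python3 - <<'E'
from h import *
np.set_printoptions(precision=4,suppress=True)
d=np.load('w2.npz');im=d['im'];m=dict(camera_matrix=d['K'],world_to_cam=d['T'])
w=lambda p,z:ray(m,(150+p[0]/2.2,40+p[1]/2.2),z)[:2]
def yx(a,b,z):v=w(b,z)-w(a,z);return np.arctan2(v[1],v[0]),np.hypot(*v)*1e3
def yy(a,b,z):v=w(b,z)-w(a,z);return np.arctan2(-v[0],v[1]),np.hypot(*v)*1e3
print('corners',yy((528,136),(195,125),.012),'outer posts',yy((473,137),(265,128),.064),'left posts',yx((183,410),(175,217),.064))
# sub-pixel edges of laid bars by dark mask
hsv=cv2.cvtColor(im,cv2.COLOR_RGB2HSV);dark=(im.max(2)<165)
def edge(v,u0,u1):
    us=np.where(dark[v,u0:u1])[0]+u0;return us.min(),us.max()+1
for nm,(u0,u1),z in [('laid1',(268,302),.026),('laid0',(335,368),.026)]:
    c=np.array([ray(m,(np.mean(edge(v,u0,u1)),v+.5),z)[:2] for v in range(125,192,6)])
    wd=[np.diff(edge(v,u0,u1))[0] for v in range(125,192,6)]
    k=np.polyfit(c[:,0],c[:,1],1);print(nm,'yaw',np.arctan(k[0]),'mid',c.mean(0),wd)
cs=[]
for u in range(262,372,8):
    vs=np.where(dark[190:232,u])[0]+190; cs.append((u,vs.min(),vs.max()+1))
print(cs)
for i in (1,2):
    c=np.array([ray(m,(q[0]+.5,q[i]),.04)[:2] for q in cs]);k=np.polyfit(c[:,1],c[:,0],1);print('laid2 edge yaw',-np.arctan(k[0]),c.mean(0))
E
```

```text
corners (np.float64(-0.175480647846986), np.float64(177.32008785819949)) outer posts (np.float64(-0.18523620195951257), np.float64(95.43302147973691)) left posts (np.float64(-0.1821641600481367), np.float64(97.74112892930616))
laid1 yaw -0.18309499637503543 mid [0.6201 0.2349] [np.int64(20), np.int64(20), np.int64(20), np.int64(20), np.int64(19), np.int64(19), np.int64(19), np.int64(19), np.int64(19), np.int64(19), np.int64(19), np.int64(19)]
laid0 yaw -0.17978649052526 mid [0.6096 0.1623] [np.int64(21), np.int64(20), np.int64(20), np.int64(21), np.int64(20), np.int64(21), np.int64(20), np.int64(20), np.int64(21), np.int64(20), np.int64(20), np.int64(19)]
[(262, np.int64(199), np.int64(232)), (270, np.int64(199), np.int64(232)), (278, np.int64(190), np.int64(232)), (286, np.int64(190), np.int64(232)), (294, np.int64(190), np.int64(232)), (302, np.int64(201), np.int64(223)), (310, np.int64(200), np.int64(223)), (318, np.int64(198), np.int64(224)), (326, np.int64(197), np.int64(224)), (334, np.int64(201), np.int64(232)), (342, np.int64(190), np.int64(232)), (350, np.int64(190), np.int64(232)), (358, np.int64(202), np.int64(232)), (366, np.int64(203), np.int64(232))]
laid2 edge yaw -0.17619440307109352 [0.5732 0.207 ]
laid2 edge yaw -0.1423287124386985 [0.5317 0.2133]
```

The tray is at (0.590, 0.204) with yaw -0.181. Next I go over the left bar on the stand.

>>> apply_moves --pt "5 45 0 -0.05" --pt "10 100 0 -0.12" --pt "15 157 0 -0.2" --pt "20 214 0 -0.3" --pt "26 270 0 -0.372" --pt "31 325 20 -0.372" --pt "34 365 60 -0.372" --pt "35 375 110 -0.372" --pt "35 375 130 -0.372" --pt "35 375 130 -0.372" --pt "35 375 130 -0.372"

```text
time: 4.38
position: [0.5743, -0.1753, 0.2772]
orientation: [[0.974, 0.228, 0.003], [0.228, -0.974, -0.001], [0.003, 0.002, -1.0]]
contact_force: [0.9, -0.2, -0.4]
gripper_width: 0.0498
finger_force: 0.0
```

```bash
python3 - <<'E'
from h import *
o=env.get_obs();print(o['time'],o['position'],np.array(o['orientation'])[:,0],o['contact_force'])
print(totool([.5727,-.1776,.249],o))
im=env.camera('wrist');cv2.imwrite('pics/w3.png',im[:,:,::-1])
E
```

```text
4.375 [ 0.57430837 -0.17532231  0.27716195] [0.97375058 0.22760181 0.00268838] [ 0.93341811 -0.20163819 -0.42825307]
[-2.16027096  1.80187212 28.15948658]
```

View pics/w3.png

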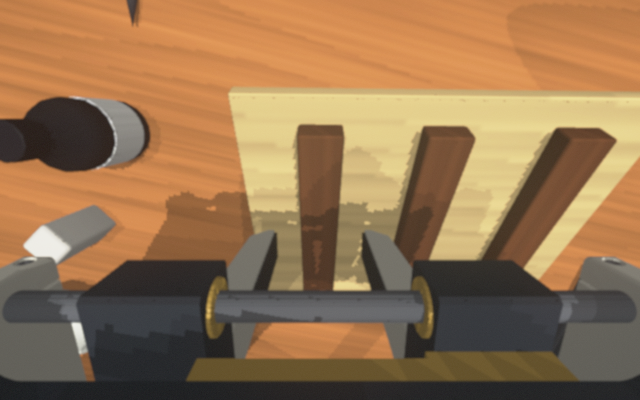

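The wrist view shows the left bar at columns 303–336 between the fingers (276 and 363), so it is centred. I'll go down and grip it.

>>> apply_moves --pt "-2 0 10 0" --pt "-2 0 20 0" --pt "-2 0 26 0" --pt "-2 0 28 0" --pt "-2 0 28 0"

```text
time: 5.05
position: [0.5714, -0.1758, 0.2474]
orientation: [[0.974, 0.227, -0.001], [0.227, -0.974, 0.0], [-0.0, -0.001, -1.0]]
contact_force: [-4.7, 3.0, 8.9]
gripper_width: 0.0497
finger_force: 5.1
```

>>> apply_moves --pt "0 0 0 0" --pt "0 0 0 0" --pt "0 0 0 0" --pt "0 0 0 0" --jaw 0 --force 8

```text
time: 5.55
position: [0.5716, -0.1765, 0.2476]
orientation: [[0.974, 0.227, 0.0], [0.227, -0.974, -0.001], [0.0, 0.001, -1.0]]
contact_force: [-3.0, -1.4, 7.5]
gripper_width: 0.0239
finger_force: 14.1
```

Gripped. The tips touched the slope lightly, so I'll stay 3 mm higher next time. I'll lift straight up.

>>> apply_moves --pt "0 0 -4 0" --pt "0 0 -10 0" --pt "0 0 -25 0" --pt "0 0 -50 0" --pt "0 0 -85 0" --pt "0 0 -110 0" --pt "0 0 -120 0" --pt "0 0 -120 0" --pt "0 0 -120 0"

```text
time: 6.68
position: [0.571, -0.1759, 0.3653]
orientation: [[0.974, 0.227, -0.002], [0.227, -0.974, 0.001], [-0.002, -0.001, -1.0]]
contact_force: [-0.3, 0.0, -0.9]
gripper_width: 0.0238
finger_force: 8.0
```

```bash
python3 - <<'E'
from h import *
o=env.get_obs();print(o['time'],o['position'],np.array(o['orientation'])[:,0],o['contact_force'],o['gripper_width'],o['finger_force'])
x=np.load('tray.npz')['x'];yaw=-.181;c,s=np.cos(yaw),np.sin(yaw)
def tr(a,b): return np.array([x[0]+c*a-s*b,x[1]+s*a+c*b,.374])
for p in [(-140,0),(36,0)]: print(p,tr(p[0]/1e3,p[1]/1e3),totool(tr(p[0]/1e3,p[1]/1e3),o))
a=env.camera('side');b=env.camera('wrist')
cv2.imwrite('pics/c4.png',np.vstack([cv2.resize(a[60:260,180:460],(640,400))[:300],b[150:400]])[:,:,::-1])
E
```

```text
6.675 [ 0.57104018 -0.17589296  0.36531074] [ 0.97394214  0.22679014 -0.00171629] [-0.26740899  0.03583712 -0.94917585] 0.023834274344917646 7.980652749538422
(-140, 0) [0.45207398 0.2288246  0.374     ] [ -24.09516135 -421.16273885   -8.1323946 ]
(36, 0) [0.62519887 0.19714225 0.374     ] [ 137.33322417 -351.04323615   -8.49528431]
```

View pics/c4.png

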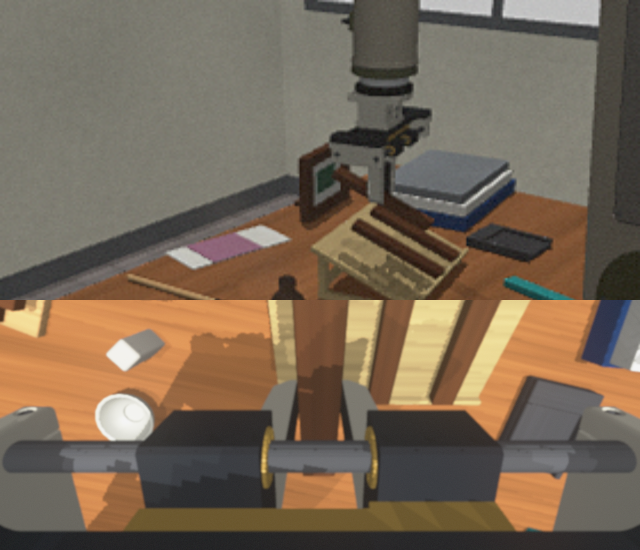

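The bar is held at the slope's tilt; in the side view it hangs at crop (390,200). I'll carry it to free table in front of the tray and level it there by lowering its low end lightly.

>>> apply_moves --pt "-2 -40 0 -0.1" --pt "-5 -95 0 -0.26" --pt "-9 -152 0 -0.42" --pt "-12 -208 0 -0.6" --pt "-15 -265 0 -0.77" --pt "-18 -320 0 -0.94" --pt "-21 -370 20 -1.1" --pt "-24 -405 60 -1.163" --pt "-24 -421 100 -1.163" --pt "-24 -421 122 -1.163" --pt "-24 -421 125 -1.163" --pt "-24 -421 125 -1.163" --pt "-24 -421 125 -1.163"

```text
time: 8.4
position: [0.4533, 0.2285, 0.2431]
orientation: [[0.179, 0.984, 0.002], [0.984, -0.179, 0.001], [0.001, 0.002, -1.0]]
contact_force: [0.7, -0.2, -0.7]
gripper_width: 0.0238
finger_force: 8.0
```

>>> apply_moves --pt "0 0 8 0" --pt "0 0 14 0" --pt "0 0 20 0" --pt "0 0 26 0" --pt "0 0 32 0" --pt "0 0 38 0" --pt "0 0 43 0" --pt "0 0 45 0" --pt "0 0 45 0"

```text
time: 9.52
position: [0.4524, 0.2285, 0.1965]
orientation: [[0.178, 0.984, -0.0], [0.984, -0.178, -0.0], [-0.0, -0.0, -1.0]]
contact_force: [0.9, -0.8, -0.8]
gripper_width: 0.0236
finger_force: 8.0
```

>>> apply_moves --pt "0 0 2 0" --pt "0 0 4 0" --pt "0 0 5 0" --pt "0 0 6 0" --pt "0 0 6 0"

```text
time: 10.15
position: [0.4525, 0.2285, 0.1907]
orientation: [[0.178, 0.984, -0.0], [0.984, -0.178, -0.0], [-0.0, -0.0, -1.0]]
contact_force: [0.8, 0.1, 0.4]
gripper_width: 0.0239
finger_force: 8.0
```

```bash
python3 - <<'E'
from h import *
o=env.get_obs();print(o['time'],o['position'],o['contact_force'],o['gripper_width'],o['finger_force'])
a=env.camera('side');b=env.camera('wrist')
cv2.imwrite('pics/c5.png',np.vstack([cv2.resize(a[200:330,170:378],(640,400)),b[200:400]])[:,:,::-1])
E
```

```text
10.15 [0.45253516 0.22852956 0.19067956] [0.78701193 0.0851581  0.44129374] 0.023917677359282557 8.000122457742691
```

View pics/c5.png

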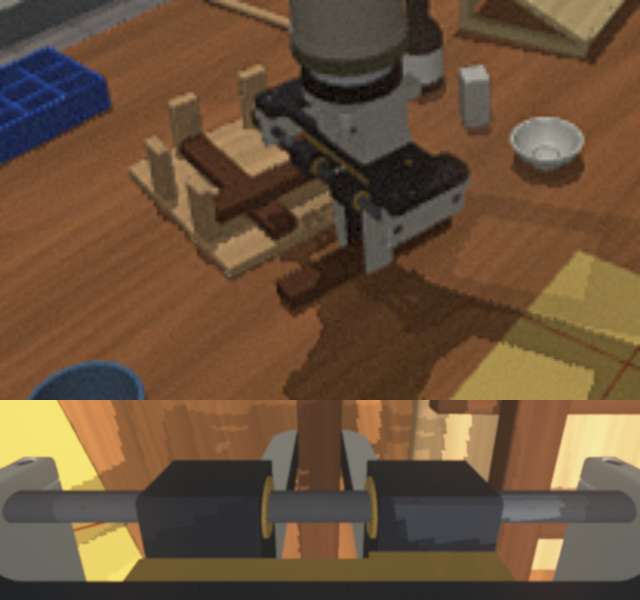

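The bar is nearly flat on the free table, with its left end at (295,290) in the side crop. I'll lower it the last millimetres until it bears.

>>> apply_moves --pt "0 0 1 0" --pt "0 0 1 0"

```text
time: 10.5
position: [0.4525, 0.2285, 0.1897]
orientation: [[0.178, 0.984, -0.0], [0.984, -0.178, -0.0], [-0.0, -0.0, -1.0]]
contact_force: [1.1, -0.9, 0.1]
gripper_width: 0.0236
finger_force: 8.0
```

>>> apply_moves --pt "0 0 1 0" --pt "0 0 1 0"

```text
time: 10.75
position: [0.4525, 0.2285, 0.1887]
orientation: [[0.178, 0.984, -0.0], [0.984, -0.178, -0.0], [-0.0, -0.0, -1.0]]
contact_force: [-0.3, 0.1, 0.4]
gripper_width: 0.0238
finger_force: 8.0
```

>>> apply_moves --pt "0 0 1 0" --pt "0 0 1 0"

```text
time: 11.0
position: [0.4526, 0.2286, 0.1883]
orientation: [[0.178, 0.984, -0.0], [0.984, -0.178, -0.0], [-0.0, -0.0, -1.0]]
contact_force: [-3.7, -0.2, 6.6]
gripper_width: 0.0238
finger_force: 8.0
```

>>> apply_moves --pt "0 0 0.7 0" --pt "0 0 0.7 0"

```text
time: 11.25
position: [0.4526, 0.2287, 0.1879]
orientation: [[0.178, 0.984, -0.0], [0.984, -0.178, 0.0], [0.0, -0.0, -1.0]]
contact_force: [-4.6, -2.0, 10.0]
gripper_width: 0.0235
finger_force: 8.0
```

The bar is flat: its underside is at TCP z minus 0.188. I'll go to 8 mm short of place_middle, above the stack.

>>> apply_moves --pt "0 0 -15 0" --pt "0 0 -50 0" --pt "0 10 -90 0" --pt "-2 45 -110 0" --pt "-5 95 -110 0" --pt "-8 145 -110 0" --pt "-8 170 -100 0" --pt "-8 175.5 -75 0" --pt "-8 175.5 -50 0" --pt "-8 175.5 -38 0" --pt "-8 175.5 -36 0" --pt "-8 175.5 -36 0" --pt "-8 175.5 -36 0"

```text
time: 12.88
position: [0.6243, 0.1896, 0.2246]
orientation: [[0.178, 0.984, 0.002], [0.984, -0.178, 0.0], [0.001, 0.002, -1.0]]
contact_force: [0.2, -0.1, -0.3]
gripper_width: 0.0239
finger_force: 8.0
```

```bash
python3 - <<'E'
from h import *
o=env.get_obs();print(o['time'],o['position'],o['contact_force'],o['gripper_width'],o['finger_force'])
x=np.load('tray.npz')['x'];yaw=-.181;c,s=np.cos(yaw),np.sin(yaw);d=np.array(o['position'])[:2]-x[:2]
print('tcp in tray',(np.array([[c,s],[-s,c]])@d)*1e3)
a=env.camera('side');b=env.camera('wrist')
cv2.imwrite('pics/c6.png',np.vstack([cv2.resize(a[210:310,200:360],(640,400)),b[200:400]])[:,:,::-1])
E
```

```text
12.875 [0.62431868 0.18962774 0.22455657] [ 0.16112273 -0.12800405 -0.28392908] 0.023921370489712653 7.999571710824966
tcp in tray [36.4869015  -7.55020577]
```

View pics/c6.png

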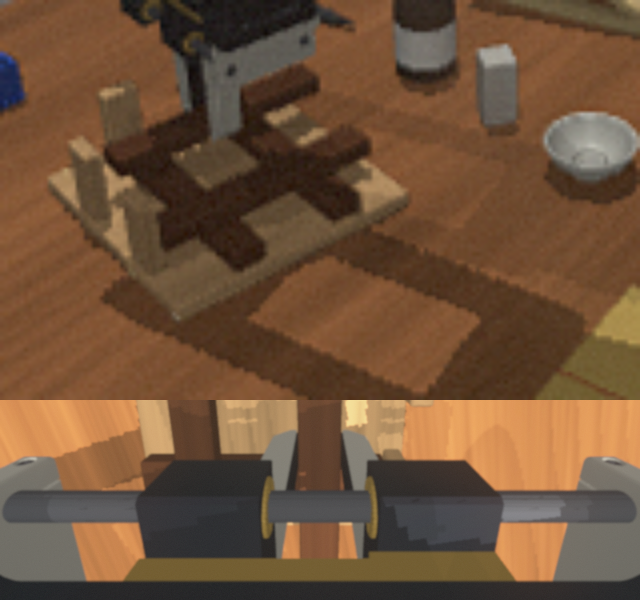

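The side view shows the bar hovering over the stack with its end at (110,155), in line with the left post and short of it. I'll lower it to just above the bars below and start the nudge.

>>> apply_moves --pt "0 0 4 0" --pt "0 0 7 0" --pt "1 0 8.5 0" --pt "2 0 8.5 0" --pt "3 0 8.5 0" --pt "4 0 8.5 0" --pt "4 0 8.5 0" --pt "4 0 8.5 0"

```text
time: 13.98
position: [0.6245, 0.1934, 0.2146]
orientation: [[0.178, 0.984, 0.0], [0.984, -0.178, -0.0], [0.0, 0.0, -1.0]]
contact_force: [1.0, 0.7, -0.4]
gripper_width: 0.0243
finger_force: 8.0
```

>>> apply_moves --pt "0.5 0 0 0" --pt "1 0 0 0" --pt "1 0 0 0"

```text
time: 14.35
position: [0.6247, 0.1944, 0.2146]
orientation: [[0.178, 0.984, 0.0], [0.984, -0.178, 0.0], [0.0, 0.0, -1.0]]
contact_force: [-0.1, 0.8, -0.8]
gripper_width: 0.0238
finger_force: 8.0
```

>>> apply_moves --pt "0.5 0 0 0" --pt "1 0 0 0" --pt "1 0 0 0"

```text
time: 14.72
position: [0.6249, 0.1954, 0.2145]
orientation: [[0.178, 0.984, -0.0], [0.984, -0.178, 0.0], [0.0, -0.0, -1.0]]
contact_force: [-0.1, -0.2, -0.7]
gripper_width: 0.0241
finger_force: 8.0
```

>>> apply_moves --pt "0.5 0 0 0" --pt "1 0 0 0" --pt "1 0 0 0"

```text
time: 15.1
position: [0.6251, 0.1963, 0.2145]
orientation: [[0.178, 0.984, 0.0], [0.984, -0.178, 0.0], [0.0, 0.0, -1.0]]
contact_force: [-0.7, -0.5, -0.7]
gripper_width: 0.024
finger_force: 8.0
```

>>> apply_moves --pt "0.5 0 0 0" --pt "1 0 0 0" --pt "1 0 0 0"

```text
time: 15.48
position: [0.6252, 0.1974, 0.2145]
orientation: [[0.178, 0.984, 0.0], [0.984, -0.178, 0.0], [0.0, 0.0, -1.0]]
contact_force: [-0.4, -0.1, -1.1]
gripper_width: 0.0234
finger_force: 8.0
```

>>> apply_moves --pt "0.5 0 0 0" --pt "1 0 0 0" --pt "1 0 0 0"

```text
time: 15.85
position: [0.6254, 0.1983, 0.2146]
orientation: [[0.178, 0.984, 0.0], [0.984, -0.178, 0.0], [0.0, 0.0, -1.0]]
contact_force: [0.5, -0.3, -0.6]
gripper_width: 0.0241
finger_force: 8.0
```

>>> apply_moves --pt "0.5 0 0 0" --pt "1 0 0 0" --pt "1 0 0 0"

```text
time: 16.23
position: [0.6256, 0.1993, 0.2145]
orientation: [[0.178, 0.984, -0.0], [0.984, -0.178, 0.0], [0.0, -0.0, -1.0]]
contact_force: [0.3, 0.0, -0.4]
gripper_width: 0.024
finger_force: 8.0
```

>>> apply_moves --pt "0.5 0 0 0" --pt "1 0 0 0" --pt "1 0 0 0"

```text
time: 16.6
position: [0.6258, 0.2003, 0.2145]
orientation: [[0.178, 0.984, -0.0], [0.984, -0.178, 0.0], [0.0, -0.0, -1.0]]
contact_force: [0.4, -0.1, -0.8]
gripper_width: 0.0245
finger_force: 8.0
```

>>> apply_moves --pt "0.5 0 0 0" --pt "1 0 0 0" --pt "1 0 0 0"

```text
time: 16.98
position: [0.6259, 0.2007, 0.2144]
orientation: [[0.178, 0.984, -0.0], [0.984, -0.178, -0.001], [-0.001, -0.0, -1.0]]
contact_force: [-1.0, -5.7, 0.7]
gripper_width: 0.0237
finger_force: 8.0
```

Contact felt: -5.7 N along the bar. I'll ease off the pressure, lower the last half millimetre and let go.

>>> apply_moves --pt "-0.4 0 0.3 0" --pt "-0.4 0 0.8 0" --pt "-0.4 0 0.8 0"

```text
time: 17.35
position: [0.6259, 0.2006, 0.2141]
orientation: [[0.178, 0.984, -0.0], [0.984, -0.178, -0.0], [-0.0, 0.0, -1.0]]
contact_force: [-2.4, -5.0, 3.4]
gripper_width: 0.0242
finger_force: 8.0
```

>>> apply_moves --pt "-0.6 0 0.5 0" --pt "-0.6 0 0.5 0" --pt "-0.6 0 0.5 0" --jaw 42

```text
time: 17.73
position: [0.6258, 0.2005, 0.2132]
orientation: [[0.178, 0.984, 0.0], [0.984, -0.178, 0.0], [0.0, 0.0, -1.0]]
contact_force: [-0.3, 0.4, -0.3]
gripper_width: 0.0416
finger_force: 0.0
```

>>> apply_moves --pt "0 0 -6 0" --pt "0 0 -30 0" --pt "0 0 -75 0" --pt "0 0 -120 0" --pt "0 0 -165 0" --pt "0 0 -185 0" --pt "0 0 -190 0" --pt "0 0 -190 0" --pt "0 0 -190 0" --jaw 50

```text
time: 18.85
position: [0.6254, 0.2001, 0.4006]
orientation: [[0.178, 0.984, -0.004], [0.984, -0.178, -0.001], [-0.001, -0.003, -1.0]]
contact_force: [0.1, -0.1, -0.3]
gripper_width: 0.0498
finger_force: 0.0
```

```bash
python3 - <<'E'
from h import *
np.set_printoptions(precision=4,suppress=True)
o=env.get_obs();print(o['time'],o['position'],np.array(o['orientation'])[:,0],o['contact_force'])
m=env.camera_model('wrist');im=env.camera('wrist');np.savez('w7.npz',im=im,K=m['camera_matrix'],T=m['world_to_cam']);cv2.imwrite('pics/w7.png',im[:,:,::-1])
x=np.load('tray.npz')['x'];yaw=-.181;c,s=np.cos(yaw),np.sin(yaw)
def tr(a,b,z): return np.array([x[0]+c*a-s*b,x[1]+s*a+c*b,z])
# rectify tray-plane z=40mm top face: 1 px=0.5mm; rows = tray x decreasing, cols = tray y decreasing
g=np.array([[(110-r*.5,110-k*.5) for k in range(440)] for r in range(440)])
P=np.stack([x[0]+(c*g[...,0]-s*g[...,1])/1e3,x[1]+(s*g[...,0]+c*g[...,1])/1e3,np.full(g.shape[:2],.040)],-1)
T=m['world_to_cam'];q=P@T[:3,:3].T+T[:3,3];q=q@m['camera_matrix'].T;uv=(q[...,:2]/q[...,2:]).astype(np.float32)
rec=cv2.remap(im,uv[...,0],uv[...,1],cv2.INTER_LINEAR);cv2.imwrite('pics/rec7.png',rec[:,:,::-1]);
dark=rec.max(2)<165
for ty in (-66,-60,0,10,60,66):
    k=int((110-ty)/.5);rows=np.where(dark[:,k])[0];xs=110-rows*.5
    # runs
    r=np.split(rows,np.where(np.diff(rows)>2)[0]+1);print(ty,[(110-a[0]*.5,110-a[-1]*.5) for a in r if len(a)>15])
stand=np.load('stand.npz');org=stand['org']; ex=np.array([.9743,.2250,0]);ey=np.array([-.2250,.9743,0])
for yb in (2,-67): print(yb,totool(org+ex*-.0052+ey*yb/1e3+[0,0,.2505],o))
E
```

```text
18.85 [0.6254 0.2001 0.4006] [ 0.178   0.984  -0.0015] [ 0.1172 -0.0562 -0.2994]
-66 [(np.float64(110.0), np.float64(86.0)), (np.float64(47.5), np.float64(24.0)), (np.float64(-17.5), np.float64(-49.5)), (np.float64(-78.5), np.float64(-101.5))]
-60 [(np.float64(105.5), np.float64(89.0)), (np.float64(47.5), np.float64(21.5)), (np.float64(-20.5), np.float64(-49.0)), (np.float64(-80.0), np.float64(-103.5))]
0 [(np.float64(47.0), np.float64(22.0)), (np.float64(-24.5), np.float64(-49.0)), (np.float64(-80.5), np.float64(-109.5))]
10 [(np.float64(48.5), np.float64(23.0)), (np.float64(-24.5), np.float64(-50.5)), (np.float64(-74.5), np.float64(-109.5))]
60 [(np.float64(48.5), np.float64(22.5)), (np.float64(-22.5), np.float64(-50.5)), (np.float64(-74.5), np.float64(-109.5))]
66 [(np.float64(48.5), np.float64(22.5)), (np.float64(-22.5), np.float64(-50.5)), (np.float64(-74.5), np.float64(-109.5))]
2 [-441.0029   41.8022  150.6217]
-67 [-504.3918   69.0475  150.6218]
```

```bash
python3 - <<'E'
import cv2,numpy as np
rec=cv2.imread('pics/rec7.png').astype(int)
for tx in (-42,-36,-30,30,36,42):
    r=int((110-tx)/.5);v=rec[r].max(1)
    d=np.where(v<165)[0];runs=[a for a in np.split(d,np.where(np.diff(d)>2)[0]+1) if len(a)>15]
    print(tx,[(110-a[0]*.5,110-a[-1]*.5) for a in runs])
for ty in(-36,36):
    k=int((110-ty)/.5)
    for r in (195,205,215,225,235,245): 
        d=np.where(rec[r,k-60:k+60].max(1)<165)[0];print(ty,110-r*.5,[(110-(k-60+a[0])*.5,110-(k-60+a[-1])*.5) for a in np.split(d,np.where(np.diff(d)>2)[0]+1) if len(a)>10])
E
```

```text
-42 [(np.float64(102.0), np.float64(92.0)), (np.float64(82.5), np.float64(-109.5))]
-36 [(np.float64(83.5), np.float64(-109.5))]
-30 [(np.float64(82.5), np.float64(-109.5))]
30 [(np.float64(81.0), np.float64(-79.5))]
36 [(np.float64(80.5), np.float64(-80.0))]
42 [(np.float64(81.0), np.float64(-101.5))]
-36 12.5 [(np.float64(-17.5), np.float64(-43.0))]
-36 7.5 [(np.float64(-17.0), np.float64(-43.5))]
-36 2.5 [(np.float64(-17.0), np.float64(-43.0))]
-36 -2.5 [(np.float64(-17.5), np.float64(-43.5))]
-36 -7.5 [(np.float64(-17.0), np.float64(-43.0))]
-36 -12.5 [(np.float64(-18.0), np.float64(-43.0))]
36 12.5 [(np.float64(52.5), np.float64(27.0))]
36 7.5 [(np.float64(53.0), np.float64(27.0))]
36 2.5 [(np.float64(52.5), np.float64(26.5))]
36 -2.5 [(np.float64(52.0), np.float64(27.0))]
36 -7.5 [(np.float64(53.5), np.float64(26.5))]
36 -12.5 [(np.float64(52.5), np.float64(27.0))]
```

View pics/rec7.png

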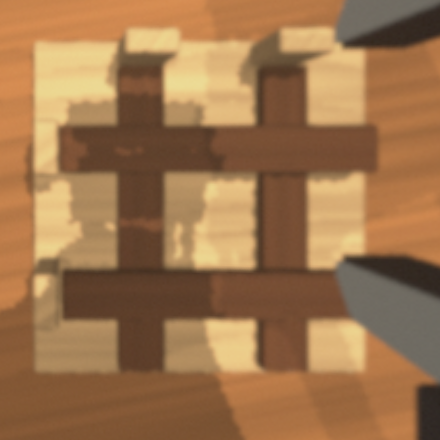

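The rectified view shows the middle layer complete: the new bar is in line with its post (ends at y +80.5 and -80, centre x 35.5) and nothing below has moved. Next I hover over the centre bar, gripping 3 mm further down the slope.

>>> apply_moves --pt "-40 4 0 0.1" --pt "-95 9 0 0.25" --pt "-150 14 0 0.42" --pt "-207 19 0 0.59" --pt "-264 24 0 0.76" --pt "-320 29 0 0.93" --pt "-375 34 10 1.1" --pt "-420 38 40 1.165" --pt "-443 39 80 1.165" --pt "-443 39 110 1.165" --pt "-443 39 116 1.165" --pt "-443 39 116 1.165" --pt "-443 39 116 1.165"

```text
time: 20.52
position: [0.586, -0.2425, 0.2892]
orientation: [[0.974, 0.226, 0.002], [0.226, -0.974, -0.001], [0.002, 0.002, -1.0]]
contact_force: [0.5, 0.1, 0.6]
gripper_width: 0.0501
finger_force: 0.0
```

```bash
cat > hov.py <<'E'
from h import *
np.set_printoptions(precision=4,suppress=True)
import sys
yb=float(sys.argv[1])
o=env.get_obs();print(o['time'],o['position'],np.array(o['orientation'])[:,0],o['contact_force'])
im=env.camera('wrist');hsv=cv2.cvtColor(im,cv2.COLOR_RGB2HSV)
dark=(im.max(2)<150)&(hsv[...,1]>70)&(hsv[...,0]<15)
for v in (140,160,180,200):
    d=np.where(dark[v,260:380])[0]+260
    print(v,[(a[0],a[-1]+1) for a in np.split(d,np.where(np.diff(d)>2)[0]+1) if len(a)>12])
org=np.load('stand.npz')['org']; ex=np.array([.9743,.2250,0]);ey=np.array([-.2250,.9743,0])
print('to go',totool(org+ex*-.0085+ey*yb/1e3+[0,0,.249],o))
E
python3 hov.py 1
```

```text
20.525 [ 0.586  -0.2425  0.2892] [0.9742 0.2256 0.0021] [0.4679 0.1224 0.6449]
140 [(np.int64(296), np.int64(337))]
160 [(np.int64(297), np.int64(336))]
180 [(np.int64(298), np.int64(334))]
200 [(np.int64(299), np.int64(334))]
to go [-1.7544  0.1879 40.174 ]
```

>>> apply_moves --pt "-2 -1.5 15 0" --pt "-2 -1.5 28 0" --pt "-2 -1.5 36 0" --pt "-2 -1.5 38 0" --pt "-2 -1.5 38 0"

```text
time: 21.2
position: [0.583, -0.2417, 0.2491]
orientation: [[0.974, 0.225, -0.0], [0.225, -0.974, 0.0], [-0.0, -0.0, -1.0]]
contact_force: [-0.1, 0.1, -0.0]
gripper_width: 0.05
finger_force: 0.0
```

>>> apply_moves --pt "1 0 1 0" --pt "1 0 2 0" --pt "1 0 2 0"

```text
time: 21.58
position: [0.584, -0.2414, 0.2474]
orientation: [[0.974, 0.225, 0.0], [0.225, -0.974, -0.0], [0.0, 0.0, -1.0]]
contact_force: [0.1, 0.5, 0.9]
gripper_width: 0.0502
finger_force: 0.1
```

>>> apply_moves --pt "0 0 0 0" --pt "0 0 0 0" --pt "0 0 0 0" --pt "0 0 0 0" --jaw 0 --force 8

```text
time: 22.08
position: [0.5839, -0.2414, 0.2473]
orientation: [[0.974, 0.225, -0.0], [0.225, -0.974, -0.0], [-0.0, 0.0, -1.0]]
contact_force: [-0.1, -0.8, 1.4]
gripper_width: 0.0239
finger_force: 8.2
```

>>> apply_moves --pt "0 0 -4 0" --pt "0 0 -10 0" --pt "0 0 -25 0" --pt "0 0 -50 0" --pt "0 0 -85 0" --pt "0 0 -110 0" --pt "0 0 -120 0" --pt "0 0 -120 0"

```text
time: 23.08
position: [0.5841, -0.2415, 0.3682]
orientation: [[0.974, 0.225, 0.002], [0.225, -0.974, -0.001], [0.001, 0.001, -1.0]]
contact_force: [-0.6, -0.2, -1.9]
gripper_width: 0.0242
finger_force: 8.0
```

```bash
cat > pl.py <<'E'
from h import *
import sys
np.set_printoptions(precision=4,suppress=True)
o=env.get_obs();print(o['time'],o['position'],np.array(o['orientation'])[:,0],o['contact_force'],o['gripper_width'],o['finger_force'])
x=np.load('tray.npz')['x'];yaw=-.181;c,s=np.cos(yaw),np.sin(yaw)
def tr(a,b,z): return np.array([x[0]+c*a/1e3-s*b/1e3,x[1]+s*a/1e3+c*b/1e3,z])
d=np.array(o['position'])[:2]-x[:2];print('tcp in tray',(np.array([[c,s],[-s,c]])@d)*1e3)
for a,b,z in [(-145,0,.243),(0,-36,.3)]: print((a,b,z),totool(tr(a,b,z),o))
E
python3 pl.py
```

```text
23.075 [ 0.5841 -0.2415  0.3682] [0.9744 0.2248 0.0013] [-0.5818 -0.1586 -1.9407] 0.024229217089615847 7.98786923289299
tcp in tray [  74.542  -438.8497]
(-145, 0, 0.243) [ -27.676  -490.0712  124.6362]
(0, -36, 0.3) [  91.2338 -399.4574   67.8946]
```

>>> apply_moves --pt "-2 -40 0 -0.1" --pt "-5 -95 0 -0.26" --pt "-9 -152 0 -0.42" --pt "-12 -208 0 -0.6" --pt "-15 -265 0 -0.77" --pt "-18 -322 0 -0.94" --pt "-21 -378 0 -1.1" --pt "-24 -435 20 -1.165" --pt "-27 -475 60 -1.165" --pt "-28 -490 100 -1.165" --pt "-28 -490 122 -1.165" --pt "-28 -490 125 -1.165" --pt "-28 -490 125 -1.165"

```text
time: 24.7
position: [0.4465, 0.2296, 0.2422]
orientation: [[0.178, 0.984, -0.001], [0.984, -0.178, -0.0], [-0.0, -0.001, -1.0]]
contact_force: [0.4, 0.3, -0.8]
gripper_width: 0.0239
finger_force: 8.0
```

>>> apply_moves --pt "0 0 8 0" --pt "0 0 14 0" --pt "0 0 20 0" --pt "0 0 26 0" --pt "0 0 32 0" --pt "0 0 38 0" --pt "0 0 43 0" --pt "0 0 47 0" --pt "0 0 49 0" --pt "0 0 51 0" --pt "0 0 51 0"

```text
time: 26.08
position: [0.4465, 0.2297, 0.1912]
orientation: [[0.178, 0.984, -0.0], [0.984, -0.178, -0.0], [-0.0, -0.0, -1.0]]
contact_force: [0.3, -0.2, 0.1]
gripper_width: 0.0244
finger_force: 8.0
```

>>> apply_moves --pt "0 0 1 0" --pt "0 0 1.5 0" --pt "0 0 1.5 0"

```text
time: 26.45
position: [0.4465, 0.2298, 0.1898]
orientation: [[0.178, 0.984, 0.0], [0.984, -0.178, 0.0], [0.0, 0.0, -1.0]]
contact_force: [-0.2, 0.7, 0.1]
gripper_width: 0.0238
finger_force: 8.0
```

>>> apply_moves --pt "0 0 1 0" --pt "0 0 1 0"

```text
time: 26.7
position: [0.4466, 0.2298, 0.1892]
orientation: [[0.178, 0.984, 0.0], [0.984, -0.178, 0.0], [0.0, 0.0, -1.0]]
contact_force: [-2.6, -0.0, 5.7]
gripper_width: 0.024
finger_force: 8.0
```

The second bar is flat at TCP z 0.1893. I'll lift, turn, and go over place_top0, 8 mm short of its post.

>>> apply_moves --pt "0 0 -15 0" --pt "0 0 -55 0" --pt "0 0 -95 0.15" --pt "-4 15 -115 0.33" --pt "-9 35 -115 0.51" --pt "-14 55 -115 0.69" --pt "-19 75 -115 0.87" --pt "-24 95 -115 1.05" --pt "-29 113 -115 1.23" --pt "-34 130 -115 1.41" --pt "-35.7 137.6 -115 1.573" --pt "-35.7 137.6 -105 1.573" --pt "-35.7 137.6 -80 1.573" --pt "-35.7 137.6 -60 1.573" --pt "-35.7 137.6 -56 1.573" --pt "-35.7 137.6 -56 1.573" --pt "-35.7 137.6 -56 1.573"

```text
time: 28.82
position: [0.576, 0.1703, 0.2458]
orientation: [[0.984, -0.18, 0.002], [-0.18, -0.984, 0.0], [0.002, -0.001, -1.0]]
contact_force: [-0.6, 0.2, -1.8]
gripper_width: 0.0238
finger_force: 8.0
```

```bash
python3 pl.py|head -2; python3 - <<'E'
from h import *
o=env.get_obs();print(np.arctan2(o['orientation'][1][0],o['orientation'][0][0]),o['q'])
E
```

```text
28.825 [0.576  0.1703 0.2458] [ 0.9837 -0.1797  0.0015] [-0.5816  0.1562 -1.829 ] 0.023783032838756872 7.998720109462738
tcp in tray [ -7.5668 -35.2848]
-0.18071159033965267 [2.02085562e-01 2.59169071e-01 1.64179341e+00 1.30263848e-05
 1.23897859e+00 1.95358877e+00]
```

>>> apply_moves --pt "0 0 5 0" --pt "0 0 10 0" --pt "1 0 13 0" --pt "2 0 14.5 0" --pt "3 0 14.5 0" --pt "4 0 14.5 0" --pt "4 0 14.5 0"

```text
time: 29.7
position: [0.5796, 0.1694, 0.2304]
orientation: [[0.984, -0.18, 0.0], [-0.18, -0.984, 0.0], [0.0, -0.0, -1.0]]
contact_force: [-0.6, -0.0, -1.1]
gripper_width: 0.0239
finger_force: 8.0
```

>>> apply_moves --pt "0.5 0 0 0" --pt "1 0 0 0" --pt "1 0 0 0"

```text
time: 30.08
position: [0.5805, 0.1692, 0.2303]
orientation: [[0.984, -0.18, 0.0], [-0.18, -0.984, 0.0], [0.0, -0.0, -1.0]]
contact_force: [0.2, 0.3, -1.0]
gripper_width: 0.0236
finger_force: 8.0
```

>>> apply_moves --pt "0.5 0 0 0" --pt "1 0 0 0" --pt "1 0 0 0"

```text
time: 30.45
position: [0.5815, 0.169, 0.2303]
orientation: [[0.984, -0.18, 0.0], [-0.18, -0.984, -0.0], [0.0, -0.0, -1.0]]
contact_force: [-0.3, 0.2, -0.3]
gripper_width: 0.0238
finger_force: 8.0
```

>>> apply_moves --pt "0.5 0 0 0" --pt "1 0 0 0" --pt "1 0 0 0"

```text
time: 30.82
position: [0.5825, 0.1689, 0.2303]
orientation: [[0.984, -0.18, 0.0], [-0.18, -0.984, 0.0], [0.0, -0.0, -1.0]]
contact_force: [0.3, -0.4, -0.6]
gripper_width: 0.0241
finger_force: 8.0
```

>>> apply_moves --pt "0.5 0 0 0" --pt "0.5 0 0 0"

```text
time: 31.08
position: [0.583, 0.1688, 0.2302]
orientation: [[0.984, -0.18, 0.0], [-0.18, -0.984, 0.0], [0.0, -0.0, -1.0]]
contact_force: [-0.2, -0.9, -0.7]
gripper_width: 0.0241
finger_force: 8.0
```

>>> apply_moves --pt "0.5 0 0 0" --pt "0.5 0 0 0"

```text
time: 31.32
position: [0.5835, 0.1687, 0.2303]
orientation: [[0.984, -0.18, 0.0], [-0.18, -0.984, 0.0], [0.0, -0.0, -1.0]]
contact_force: [0.6, -0.2, -1.3]
gripper_width: 0.0237
finger_force: 8.0
```

>>> apply_moves --pt "0.5 0 0 0" --pt "0.5 0 0 0"

```text
time: 31.58
position: [0.5839, 0.1686, 0.2302]
orientation: [[0.984, -0.18, 0.0], [-0.18, -0.984, -0.0], [0.0, 0.0, -1.0]]
contact_force: [0.7, 0.4, -0.8]
gripper_width: 0.0238
finger_force: 8.0
```

>>> apply_moves --pt "0.5 0 0 0" --pt "0.5 0 0 0"

```text
time: 31.82
position: [0.5844, 0.1685, 0.2302]
orientation: [[0.984, -0.18, 0.0], [-0.18, -0.984, -0.0], [0.0, -0.0, -1.0]]
contact_force: [0.2, 0.4, -0.6]
gripper_width: 0.0239
finger_force: 8.0
```

>>> apply_moves --pt "0.5 0 0 0" --pt "0.5 0 0 0"

```text
time: 32.08
position: [0.5849, 0.1684, 0.2302]
orientation: [[0.984, -0.18, -0.0], [-0.18, -0.984, -0.0], [-0.0, 0.0, -1.0]]
contact_force: [0.2, 0.2, -0.2]
gripper_width: 0.0241
finger_force: 8.0
```

>>> apply_moves --pt "0.5 0 0 0" --pt "0.5 0 0 0"

```text
time: 32.33
position: [0.5851, 0.1684, 0.23]
orientation: [[0.984, -0.18, -0.001], [-0.18, -0.984, -0.0], [-0.001, 0.0, -1.0]]
contact_force: [-3.1, 0.8, -1.5]
gripper_width: 0.0243
finger_force: 8.0
```

>>> apply_moves --pt "0.5 0 0 0" --pt "0.5 0 0 0"

```text
time: 32.58
position: [0.5853, 0.1683, 0.2298]
orientation: [[0.984, -0.18, -0.002], [-0.18, -0.984, -0.0], [-0.002, 0.0, -1.0]]
contact_force: [-5.1, 1.1, 0.7]
gripper_width: 0.024
finger_force: 8.0
```

Contact felt: -5 N along the bar. I'll ease off, set it down and release.

>>> apply_moves --pt "-0.4 0 0.4 0" --pt "-0.4 0 0.8 0" --pt "-0.4 0 0.8 0"

```text
time: 32.95
position: [0.5852, 0.1684, 0.2296]
orientation: [[0.984, -0.18, -0.001], [-0.18, -0.984, -0.0], [-0.001, 0.0, -1.0]]
contact_force: [-5.9, 0.3, 4.3]
gripper_width: 0.0238
finger_force: 8.0
```

>>> apply_moves --pt "-0.5 0 0.3 0" --pt "-0.5 0 0.3 0" --pt "-0.5 0 0.3 0" --jaw 42

```text
time: 33.33
position: [0.5853, 0.1684, 0.2294]
orientation: [[0.984, -0.18, 0.001], [-0.18, -0.984, 0.0], [0.001, -0.0, -1.0]]
contact_force: [0.6, -0.1, 0.6]
gripper_width: 0.0414
finger_force: 0.0
```

>>> apply_moves --pt "0 0 -6 0" --pt "0 0 -30 0" --pt "0 0 -75 0" --pt "0 0 -120 0" --pt "0 0 -160 0" --pt "0 0 -170 0" --pt "0 0 -170 0" --pt "0 0 -170 0" --jaw 50

```text
time: 34.33
position: [0.5845, 0.1683, 0.3968]
orientation: [[0.984, -0.18, -0.003], [-0.18, -0.984, -0.001], [-0.003, 0.001, -1.0]]
contact_force: [-0.4, -0.7, 0.2]
gripper_width: 0.0501
finger_force: 0.0
```

```bash
cat > rec.py <<'E'
from h import *
import sys
np.set_printoptions(precision=4,suppress=True)
o=env.get_obs();print(o['time'],o['position'],np.array(o['orientation'])[:,0],o['contact_force'])
m=env.camera_model('wrist');im=env.camera('wrist');x=np.load('tray.npz')['x'];yaw=-.181;c,s=np.cos(yaw),np.sin(yaw)
for z in (.040,.054):
    g=np.array([[(110-r*.5,110-k*.5) for k in range(440)] for r in range(440)])
    P=np.stack([x[0]+(c*g[...,0]-s*g[...,1])/1e3,x[1]+(s*g[...,0]+c*g[...,1])/1e3,np.full(g.shape[:2],z)],-1)
    T=m['world_to_cam'];q=P@T[:3,:3].T+T[:3,3];q=q@m['camera_matrix'].T;uv=(q[...,:2]/q[...,2:]).astype(np.float32)
    rec=cv2.remap(im,uv[...,0],uv[...,1],cv2.INTER_LINEAR);dark=rec.max(2)<165
    runs=lambda d:[(110-a[0]*.5,110-a[-1]*.5) for a in np.split(d,np.where(np.diff(d)>2)[0]+1) if len(a)>15]
    if z==.04:
        for ty in (-70,-60,0,10,66): print('y',ty,'x-runs',runs(np.where(dark[:,int((110-ty)*2)])[0]))
    else:
        for tx in (15,5,-5,-12,-15): print('x',tx,'y-runs',runs(np.where(dark[int((110-tx)*2)])[0]))
        for ty in (-40,-36,-32,32,36,40): print('y',ty,'x-runs',runs(np.where(dark[:,int((110-ty)*2)])[0]))
org=np.load('stand.npz')['org']; ex=np.array([.9743,.2250,0]);ey=np.array([-.2250,.9743,0])
print('right bar',totool(org+ex*-.0095+ey*-.067+[0,0,.289],o))
E
python3 rec.py
```

```text
34.325 [0.5845 0.1683 0.3968] [ 0.9836 -0.1802 -0.0031] [-0.3969 -0.7095  0.2345]
y -70 x-runs [(np.float64(48.0), np.float64(24.5)), (np.float64(-23.0), np.float64(-52.0)), (np.float64(-63.5), np.float64(-86.5))]
y -60 x-runs [(np.float64(48.0), np.float64(24.5)), (np.float64(-23.0), np.float64(-49.5)), (np.float64(-72.5), np.float64(-83.5))]
y 0 x-runs [(np.float64(47.5), np.float64(24.5)), (np.float64(-23.0), np.float64(-50.0)), (np.float64(-73.0), np.float64(-109.5))]
y 10 x-runs [(np.float64(47.5), np.float64(24.5)), (np.float64(-23.0), np.float64(-50.0)), (np.float64(-73.0), np.float64(-109.5))]
y 66 x-runs [(np.float64(47.5), np.float64(24.0)), (np.float64(-23.0), np.float64(-50.5)), (np.float64(-73.0), np.float64(-109.5))]
x 15 y-runs [(np.float64(41.0), np.float64(19.5)), (np.float64(-22.5), np.float64(-48.0))]
x 5 y-runs [(np.float64(41.0), np.float64(19.5)), (np.float64(-22.5), np.float64(-47.5))]
x -5 y-runs [(np.float64(41.0), np.float64(19.5)), (np.float64(-22.5), np.float64(-47.5))]
x -12 y-runs [(np.float64(41.0), np.float64(19.5)), (np.float64(-22.5), np.float64(-48.0))]
x -15 y-runs [(np.float64(79.5), np.float64(66.5)), (np.float64(41.5), np.float64(19.0)), (np.float64(-22.5), np.float64(-49.5))]
y -40 x-runs [(np.float64(80.0), np.float64(-80.0)), (np.float64(-85.5), np.float64(-109.5))]
y -36 x-runs [(np.float64(80.0), np.float64(-109.5))]
y -32 x-runs [(np.float64(80.0), np.float64(-109.5))]
y 32 x-runs [(np.float64(79.5), np.float64(-109.5))]
y 36 x-runs [(np.float64(79.5), np.float64(-109.5))]
y 40 x-runs [(np.float64(79.5), np.float64(-109.5))]
right bar [100.4503 467.3756 108.0941]
```

top0 is in place: x from +80 to -80, y centre -35.2, and the middle bars have not moved. Now the last bar.

>>> apply_moves --pt "9 40 0 -0.04" --pt "20 95 0 -0.08" --pt "32 150 0 -0.14" --pt "44 207 0 -0.2" --pt "56 262 0 -0.26" --pt "68 318 0 -0.32" --pt "80 373 0 -0.38" --pt "91 425 20 -0.4075" --pt "99 460 60 -0.4075" --pt "100 467 98 -0.4075" --pt "100 467 108 -0.4075" --pt "100 467 108 -0.4075" --pt "100 467 108 -0.4075"

```text
time: 36.0
position: [0.6, -0.3085, 0.2934]
orientation: [[0.974, 0.225, 0.003], [0.225, -0.974, -0.001], [0.002, 0.002, -1.0]]
contact_force: [-0.4, -0.2, 0.2]
gripper_width: 0.05
finger_force: 0.0
```

```bash
python3 hov.py -67
```

```text
36.0 [ 0.6    -0.3085  0.2934] [0.9743 0.2254 0.0022] [-0.4233 -0.2391  0.1626]
140 [(np.int64(302), np.int64(342))]
160 [(np.int64(303), np.int64(341))]
180 [(np.int64(303), np.int64(339))]
200 [(np.int64(304), np.int64(338))]
to go [-0.5246  0.6669 44.3838]
```

>>> apply_moves --pt "-1.5 1 15 0" --pt "-1.5 1 30 0" --pt "-1.5 1 40 0" --pt "-1.5 1 43 0" --pt "-1.5 1 43 0"

```text
time: 36.67
position: [0.5979, -0.3103, 0.2478]
orientation: [[0.975, 0.224, -0.001], [0.224, -0.975, 0.0], [-0.0, -0.0, -1.0]]
contact_force: [0.3, -0.1, -0.2]
gripper_width: 0.0498
finger_force: 0.0
```

>>> apply_moves --pt "0 0 1 0" --pt "0 0 1 0" --pt "0 0 1 0" --pt "0 0 1 0" --pt "0 0 1 0" --jaw 0 --force 8

```text
time: 37.3
position: [0.5981, -0.3103, 0.2475]
orientation: [[0.975, 0.224, 0.0], [0.224, -0.975, -0.0], [0.0, 0.0, -1.0]]
contact_force: [-0.6, 0.3, 1.9]
gripper_width: 0.024
finger_force: 8.0
```

>>> apply_moves --pt "0 0 -4 0" --pt "0 0 -10 0" --pt "0 0 -25 0" --pt "0 0 -50 0" --pt "0 0 -85 0" --pt "0 0 -110 0" --pt "0 0 -120 0" --pt "0 0 -120 0"

```text
time: 38.3
position: [0.5981, -0.3104, 0.3682]
orientation: [[0.975, 0.224, 0.001], [0.224, -0.975, -0.001], [0.001, 0.001, -1.0]]
contact_force: [-0.1, -0.3, -0.5]
gripper_width: 0.0237
finger_force: 8.0
```

```bash
python3 pl.py
```

```text
38.3 [ 0.5981 -0.3104  0.3682] [0.9745 0.2244 0.0012] [-0.0702 -0.2634 -0.4547] 0.023708794138072125 7.988750785589218
tcp in tray [ 100.7071 -504.1133]
(-145, 0, 0.243) [ -26.0648 -560.3557  124.454 ]
(0, -36, 0.3) [  92.882  -469.7937   67.7072]
```

>>> apply_moves --pt "-2 -40 0 -0.08" --pt "-4 -95 0 -0.2" --pt "-7 -152 0 -0.34" --pt "-10 -208 0 -0.48" --pt "-13 -265 0 -0.62" --pt "-15 -322 0 -0.76" --pt "-18 -378 0 -0.9" --pt "-20 -435 0 -1.04" --pt "-23 -490 10 -1.165" --pt "-25 -535 50 -1.165" --pt "-26 -560 95 -1.165" --pt "-26 -560 121 -1.165" --pt "-26 -560 124 -1.165" --pt "-26 -560 124 -1.165"

```text
time: 40.05
position: [0.4471, 0.2294, 0.2432]
orientation: [[0.179, 0.984, -0.0], [0.984, -0.179, -0.0], [-0.0, -0.0, -1.0]]
contact_force: [-0.1, 0.6, -0.7]
gripper_width: 0.024
finger_force: 8.0
```

>>> apply_moves --pt "0 0 8 0" --pt "0 0 14 0" --pt "0 0 20 0" --pt "0 0 26 0" --pt "0 0 32 0" --pt "0 0 38 0" --pt "0 0 43 0" --pt "0 0 47 0" --pt "0 0 49 0" --pt "0 0 51 0" --pt "0 0 51 0"

```text
time: 41.42
position: [0.447, 0.2296, 0.192]
orientation: [[0.179, 0.984, -0.0], [0.984, -0.179, -0.0], [-0.0, -0.0, -1.0]]
contact_force: [0.8, 0.2, 0.9]
gripper_width: 0.0236
finger_force: 8.0
```

>>> apply_moves --pt "0 0 1 0" --pt "0 0 1 0"

```text
time: 41.68
position: [0.447, 0.2296, 0.1912]
orientation: [[0.179, 0.984, 0.0], [0.984, -0.179, 0.0], [0.0, 0.0, -1.0]]
contact_force: [0.5, 0.5, 1.1]
gripper_width: 0.0242
finger_force: 8.0
```

>>> apply_moves --pt "0 0 0.8 0" --pt "0 0 0.8 0"

```text
time: 41.92
position: [0.447, 0.2296, 0.1903]
orientation: [[0.179, 0.984, 0.0], [0.984, -0.179, 0.0], [0.0, 0.0, -1.0]]
contact_force: [0.2, -0.4, 0.7]
gripper_width: 0.0236
finger_force: 8.0
```

>>> apply_moves --pt "0 0 0.6 0" --pt "0 0 0.6 0"

```text
time: 42.18
position: [0.447, 0.2296, 0.1898]
orientation: [[0.178, 0.984, 0.0], [0.984, -0.178, 0.0], [0.0, 0.0, -1.0]]
contact_force: [0.0, 0.5, 1.5]
gripper_width: 0.0236
finger_force: 8.0
```

>>> apply_moves --pt "0 0 0.6 0" --pt "0 0 0.6 0"

```text
time: 42.42
position: [0.447, 0.2297, 0.1897]
orientation: [[0.178, 0.984, -0.0], [0.984, -0.178, -0.0], [-0.0, -0.0, -1.0]]
contact_force: [-3.2, -1.3, 6.9]
gripper_width: 0.0239
finger_force: 8.0
```

>>> apply_moves --pt "0 0 0.5 0" --pt "0 0 0.5 0"

```text
time: 42.68
position: [0.4471, 0.2297, 0.1895]
orientation: [[0.179, 0.984, -0.0], [0.984, -0.179, 0.0], [0.0, -0.0, -1.0]]
contact_force: [-4.6, -1.6, 10.2]
gripper_width: 0.0243
finger_force: 8.0
```

The last bar is flat. I'll go to place_top1.

>>> apply_moves --pt "0 0 -15 0" --pt "0 0 -55 0" --pt "0 0 -95 0.15" --pt "4 15 -115 0.33" --pt "9 35 -115 0.51" --pt "14 55 -115 0.69" --pt "19 75 -115 0.87" --pt "24 95 -115 1.05" --pt "29 113 -115 1.23" --pt "34 130 -115 1.41" --pt "36.2 137 -115 1.573" --pt "36.2 137 -105 1.573" --pt "36.2 137 -80 1.573" --pt "36.2 137 -60 1.573" --pt "36.2 137 -56 1.573" --pt "36.2 137 -56 1.573" --pt "36.2 137 -56 1.573"

```text
time: 44.8
position: [0.5887, 0.2409, 0.2459]
orientation: [[0.984, -0.18, 0.002], [-0.18, -0.984, 0.001], [0.002, -0.001, -1.0]]
contact_force: [0.7, 0.2, -0.3]
gripper_width: 0.0237
finger_force: 8.0
```

```bash
python3 pl.py|head -2; python3 - <<'E'
from h import *
o=env.get_obs();print(np.arctan2(o['orientation'][1][0],o['orientation'][0][0]))
E
```

```text
44.8 [0.5887 0.2409 0.2459] [ 0.9836 -0.1802  0.0016] [ 0.7181  0.167  -0.3446] 0.023660711878695565 7.9995377361774445
tcp in tray [-7.7862 36.5129]
-0.1812356803631672
```

>>> apply_moves --pt "0 0 5 0" --pt "0 0 10 0" --pt "1 0 13 0" --pt "2 0 14.5 0" --pt "3 0 14.5 0" --pt "4 0 14.5 0" --pt "4 0 14.5 0"

```text
time: 45.68
position: [0.5923, 0.24, 0.2303]
orientation: [[0.984, -0.181, 0.0], [-0.181, -0.984, 0.0], [0.0, -0.0, -1.0]]
contact_force: [-0.3, -0.0, 0.3]
gripper_width: 0.0237
finger_force: 8.0
```

>>> apply_moves --pt "0.5 0 0 0" --pt "1 0 0 0" --pt "1 0 0 0"

```text
time: 46.05
position: [0.5932, 0.2398, 0.2301]
orientation: [[0.984, -0.181, -0.0], [-0.181, -0.984, -0.0], [-0.0, 0.0, -1.0]]
contact_force: [-0.3, -0.3, 0.2]
gripper_width: 0.0243
finger_force: 8.0
```

>>> apply_moves --pt "0.5 0 0 0" --pt "1 0 0 0" --pt "1 0 0 0"

```text
time: 46.42
position: [0.5942, 0.2397, 0.2302]
orientation: [[0.984, -0.181, 0.0], [-0.181, -0.984, -0.0], [0.0, 0.0, -1.0]]
contact_force: [-0.5, -0.4, -0.3]
gripper_width: 0.0238
finger_force: 8.0
```

>>> apply_moves --pt "0.5 0 0 0" --pt "0.5 0 0 0"

```text
time: 46.68
position: [0.5947, 0.2396, 0.2302]
orientation: [[0.984, -0.181, 0.0], [-0.181, -0.984, -0.0], [0.0, -0.0, -1.0]]
contact_force: [-0.9, 0.3, -0.5]
gripper_width: 0.0238
finger_force: 8.0
```

>>> apply_moves --pt "0.5 0 0 0" --pt "0.5 0 0 0"

```text
time: 46.92
position: [0.5952, 0.2395, 0.2301]
orientation: [[0.984, -0.181, 0.0], [-0.181, -0.984, -0.0], [0.0, -0.0, -1.0]]
contact_force: [0.3, 0.1, -1.4]
gripper_width: 0.024
finger_force: 8.0
```

>>> apply_moves --pt "0.5 0 0 0" --pt "0.5 0 0 0"

```text
time: 47.18
position: [0.5957, 0.2394, 0.2302]
orientation: [[0.984, -0.181, 0.0], [-0.181, -0.984, 0.0], [0.0, -0.0, -1.0]]
contact_force: [-0.1, -0.0, -1.2]
gripper_width: 0.0242
finger_force: 8.0
```

>>> apply_moves --pt "0.5 0 0 0" --pt "0.5 0 0 0"

```text
time: 47.42
position: [0.5961, 0.2393, 0.2302]
orientation: [[0.984, -0.181, 0.0], [-0.181, -0.984, 0.0], [0.0, -0.0, -1.0]]
contact_force: [-0.1, -0.0, -0.6]
gripper_width: 0.0242
finger_force: 8.0
```

>>> apply_moves --pt "0.5 0 0 0" --pt "0.5 0 0 0"

```text
time: 47.68
position: [0.5966, 0.2392, 0.2302]
orientation: [[0.984, -0.181, 0.0], [-0.181, -0.984, -0.0], [0.0, 0.0, -1.0]]
contact_force: [-0.0, -0.3, 0.2]
gripper_width: 0.024
finger_force: 8.0
```

>>> apply_moves --pt "0.5 0 0 0" --pt "0.5 0 0 0"

```text
time: 47.92
position: [0.5968, 0.2392, 0.23]
orientation: [[0.984, -0.181, -0.001], [-0.181, -0.984, -0.0], [-0.001, 0.0, -1.0]]
contact_force: [-2.8, -0.5, 0.1]
gripper_width: 0.0238
finger_force: 8.0
```

>>> apply_moves --pt "0.5 0 0 0" --pt "0.5 0 0 0"

```text
time: 48.18
position: [0.597, 0.2392, 0.2298]
orientation: [[0.984, -0.181, -0.002], [-0.181, -0.984, -0.0], [-0.002, 0.0, -1.0]]
contact_force: [-5.3, 1.0, 0.5]
gripper_width: 0.0241
finger_force: 8.0
```

Contact felt (-5.3 N). I'll ease off, set it down and release.

>>> apply_moves --pt "-0.4 0 0.4 0" --pt "-0.4 0 0.8 0" --pt "-0.4 0 0.8 0"

```text
time: 48.55
position: [0.5969, 0.2392, 0.2297]
orientation: [[0.984, -0.181, -0.001], [-0.181, -0.984, -0.0], [-0.001, 0.0, -1.0]]
contact_force: [-5.7, -1.0, 5.7]
gripper_width: 0.0238
finger_force: 8.0
```

>>> apply_moves --pt "-0.5 0 0.3 0" --pt "-0.5 0 0.3 0" --pt "-0.5 0 0.3 0" --jaw 42

```text
time: 48.92
position: [0.5969, 0.2391, 0.2291]
orientation: [[0.984, -0.181, 0.001], [-0.181, -0.984, 0.0], [0.001, -0.0, -1.0]]
contact_force: [-0.1, 0.2, -0.2]
gripper_width: 0.0416
finger_force: 0.0
```

>>> apply_moves --pt "0 0 -6 0" --pt "0 0 -30 0" --pt "0 0 -75 0" --pt "0 0 -120 0" --pt "0 0 -160 0" --pt "0 0 -170 0" --pt "0 0 -170 0" --pt "0 0 -170 0"

```text
time: 49.92
position: [0.5963, 0.2391, 0.3966]
orientation: [[0.984, -0.181, -0.003], [-0.181, -0.984, -0.001], [-0.003, 0.002, -1.0]]
contact_force: [-0.6, -0.0, -0.3]
gripper_width: 0.0421
finger_force: 0.0
```

```bash
python3 rec.py
```

```text
49.925 [0.5963 0.2391 0.3966] [ 0.9835 -0.1807 -0.003 ] [-0.5596 -0.0147 -0.3167]
y -70 x-runs [(np.float64(48.0), np.float64(25.5)), (np.float64(-23.0), np.float64(-48.0)), (np.float64(-99.0), np.float64(-109.5))]
y -60 x-runs [(np.float64(48.0), np.float64(24.0)), (np.float64(-22.5), np.float64(-48.0)), (np.float64(-99.0), np.float64(-109.5))]
y 0 x-runs [(np.float64(48.0), np.float64(24.0)), (np.float64(-22.5), np.float64(-65.0)), (np.float64(-72.5), np.float64(-87.0))]
y 10 x-runs [(np.float64(48.0), np.float64(23.5)), (np.float64(-22.5), np.float64(-51.0)), (np.float64(-73.0), np.float64(-85.5))]
y 66 x-runs [(np.float64(47.5), np.float64(24.0)), (np.float64(-23.5), np.float64(-50.5)), (np.float64(-72.5), np.float64(-109.5))]
x 15 y-runs [(np.float64(48.5), np.float64(25.0)), (np.float64(-14.0), np.float64(-46.5))]
x 5 y-runs [(np.float64(48.5), np.float64(25.0)), (np.float64(-14.5), np.float64(-46.5))]
x -5 y-runs [(np.float64(48.5), np.float64(25.0)), (np.float64(-16.5), np.float64(-46.0))]
x -12 y-runs [(np.float64(48.5), np.float64(25.5)), (np.float64(-14.0), np.float64(-46.0))]
x -15 y-runs [(np.float64(107.5), np.float64(94.0)), (np.float64(92.0), np.float64(77.0)), (np.float64(49.0), np.float64(24.5)), (np.float64(-16.5), np.float64(-46.0))]
y -40 x-runs [(np.float64(80.5), np.float64(-109.5))]
y -36 x-runs [(np.float64(80.5), np.float64(-109.5))]
y -32 x-runs [(np.float64(80.5), np.float64(-109.5))]
y 32 x-runs [(np.float64(80.0), np.float64(-109.5))]
y 36 x-runs [(np.float64(80.0), np.float64(-109.5))]
y 40 x-runs [(np.float64(80.5), np.float64(-109.5))]
right bar [101.9504 538.9801 108.1869]
```

Both top bars are in line with their posts (x end +80, y about -35 and +37), the middle bars have not moved, and the arm is clear. Handing in.

```bash
python3 -c "
from station import env
print(env.sign_off())"
```

```text
the job is handed in; nothing more can be done
None
```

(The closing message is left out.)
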